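# Dock a test cartridge and hold the reading lens at focus over it

## Robot

A 6-joint arm with a two-finger parallel gripper is mounted at the origin on the work surface. World frame = base frame: x ahead of the robot, y to its left, z up, the work surface at z = 0. Lengths are in m, angles in rad, forces in N, time in s.
With the tool pointing down it reaches from about 0.35 to 0.975 m from the base axis. Payload 4.9 kg.
Tool frame: the origin (TCP) lies midway between the tips of the shut fingers; the grasp point (between the pads) lies 19 mm behind it; z points along the fingers, y is the line along which they close (so a half turn about z gives the same grasp; the last joint's range is limited). The gripper opens to 85 mm and grips with 20 to 120 N. Pads are 22 mm wide; open, the fingers measure 114 mm over their backs; the gripper's body (76 mm by 85 mm) begins 54 mm behind the grasp point. The pads swing forward as they close: fully open they stand 13 mm farther back than shut.
Start: joints at [1.207, 0.053, 1.613, -0, 1.476, -0.119], TCP at [0.151, 0.606, 0.231] pointing down, gripper open.
Joint ranges: [-3.01, 3.01], [-1.01, 2.22], [0.06, 2.58], [-1.02, 4.17], [0.09, 2.62], [-3.14, 3.14]. Speed limits (rad/s): [2.57, 2.57, 3.14, 3.14, 3.14, 3.14].

## Interface

Orientations are given as a rotation vector (axis times angle).
In Python, from station import ctrl, optics, job gives the robot as it stands.
- The arm moves only by the shell command python3 -m jog 'ROWS' [OPENING] [FORCE]. ROWS is JSON, a list of rows, each a list of 2 entries, a list of its own where there are three numbers: the shift along the tool's x, y, z in m, then the turn, a rotation vector about the tool's x, y, z in rad. A call has 1 to 5 rows; each row is the pose to reach, as a shift and turn from the pose commanded when the call began, along the tool's axes at that moment; what a row does not reach only later rows make up. A row lasts 1/10 s, in which the tool goes at most 50 mm and 8.59 degrees, less where a joint would pass 70% of its speed; a pose out of reach is approached as far as the arm can. A call with a gripper value outside its range is refused whole. OPENING is the opening, from 0 (shut) to 1 (fully open), set as the call begins (- or left out, the last holds). The fingers move at their own pace and stop on an object; FORCE is the grip in N (left out, the last holds). Time passes only in rows, so rows that repeat a pose let the fingers close. It gives the time, the measured TCP pose, the force, the opening and the grip force at its end, in the units of the state.
- ctrl.get_obs(): the state, without advancing time (a new reading comes with each control period).
- optics.get_image(name): name is "scene" or "top" or "wrist"; returns a dict with "image" (384x512x3 uint8, blue, green, red), "fx", "fy", "cx", "cy" (pixels), "D" ([k1, k2, p1, p2, k3] as OpenCV has them; the pictures are not rectified), "rvec" (rotation vector, rad) and "tvec" (3), from world to camera coordinates, as OpenCV has them; the wrist camera has in their place "mount" (4x4, takes a point from camera to tool coordinates, whose origin is the TCP and whose axes are the flange's). Camera axes: x right, y down, z forward; pixel columns grow to the right and rows downward; lengths in m; the calibration is good to about 2 mm. A picture is of the moment at which its call begins: read the wrist's pose just before it. There is no depth.
- job.finish_job(): hands the job in; it is judged then, once.
The state is a dict: "t": time; "q": joint angles; "dq": joint speeds; "effort": joint torques, N m; "tool_pos": TCP position; "tool_rot": TCP orientation; "contact_force": force on the tool from outside, world axes, zero at the start; "wrist_torque": the same for the moment, N m; "opening": finger opening in m; "grip_force": force on a finger pad.
Only numpy, scipy, OpenCV 4.12 (cv2) and the standard library are available. Lean on these libraries where they do the work, as an engineer would, in place of code of your own. Each camera call takes 0.05 s, during which the arm holds its last target. There are 200 camera calls.

## Task

Take the white test cartridge with the blue window out of the green rack, plug it fully home in the teal socket block of the reading dock and let go of it. Then pick up the reading lens by its orange handle and hold it level, centred over the cartridge's window, with its rim at the height of the yellow focus collar on the dock's post and touching neither dock nor cartridge; the job finishes with the lens still held there in the gripper. Leave the focus collar, the grey spent cartridge and the green-capped vials as they are.

Things in the scene. Friction and masses are not known exactly. Their poses are not given: they have to be found in the camera images.
- cartridge_center (a point): Test cartridge, loose, about 70 g, a T-shaped block 54 mm tall: black plug foot 20 mm (x) by 30 mm (y) by 20 mm tall; above it a white head 30 mm (x) by 44 mm (y) by 34 mm tall, blue window on top. Point: its centre, 27 mm above the foot's underside; z up. It stands in either pocket of the green rack, underside 12 mm above the table. Grasp the head across x (30 mm).
- rack: Green storage rack, fixed, 56 mm (x) by 170 mm (y), 26 mm tall; origin at the centre of its underside. Two loose pockets, 42 mm either side of the origin along y: one holds the test cartridge, the other the grey spent one (which is which varies). Feet are 14 mm deep in them and pull straight up; the heads stand free, 6 mm above the rack, their y along the rack's y.
- cartridge_window (a point): Centre of the cartridge's blue window (16 x 28 mm), in the middle of its top face. This is the part to be viewed.
- dock_socket (a point): Centre of the socket's mouth in the top of the dock's teal block (white outline), 38 mm above the table; z up. The socket is a straight hole 23 mm (x) by 33 mm (y), 24 mm deep: 1.5 mm play round the foot. The cartridge's y goes along this y, either way round. Fully home, its head rests on the block's top: cartridge centre 7 mm above this point, its top 34 mm above.
- dock: Reading dock, fixed: grey foot plate 100 mm (x) by 200 mm (y, from -60 to +140), 8 mm thick, with a teal socket block 64 mm (x) by 76 mm (y) round the origin, 38 mm high in all. Origin on the table below the socket's centre. A steel post, 10 mm thick, top 190 mm above the table, stands 100 mm from the origin along +y.
- focus_mark (a point): Centre of the yellow focus collar (28 mm across, 16 mm tall, small red pointer), which sits on the dock's post by friction, anywhere from 110 to 170 mm above the table. Its height is the focal height: the middle of the lens's rim belongs level with it.
- loupe_lens (a point): Reading lens, loose, about 100 g, flat on the table. Point: centre of the round lens, half-way up its black rim (68 mm across, 20 mm tall), so 10 mm above the table at the start. z is its upward normal. The orange handle points along -y from the lens.
- loupe_grip (a point): Middle of the lens's orange handle, a bar 18 mm wide (x), 26 mm tall, 88 mm long (y). It lies 75 mm from the lens's centre along -y, half-way up the handle (13 mm above its flat underside, which is flush with the rim's). The lens balances a few cm from here towards the rim. Grasp across the width.
- spent_center (a point): Grey spent cartridge with a red window, same shape and size as the test cartridge (point at its centre), in the rack's other pocket. Leave it there.
- vial0: A dropper vial with a green cap, 22 mm across, 54 mm tall, standing loose on the table beyond the dock (origin at the centre of its underside). Bystander.
- vial1: A dropper vial with a green cap, 22 mm across, 54 mm tall, standing loose on the table beyond the dock (origin at the centre of its underside). Bystander.
- vial2: A dropper vial with a green cap, 22 mm across, 54 mm tall, standing loose on the table beyond the dock (origin at the centre of its underside). Bystander.

How it is judged:
By the outcome, as a careful person would: the job done as asked, in the order asked, and still so for the second after the job is handed in, while the arm keeps its last pose, push and grip.
It also fails if it takes over 58 s, if anything falls off the work surface, if the arm or the gripper's body presses on something with over 40 N, if the wrist force passes 120 N, or if a joint passes its speed limit or range.

## Working session

There is one attempt and no reset: what is moved stays moved. The work goes in short steps, Python scripts to look and compute and a shell command to move; the robot and the scene stay as the last step left them, time stands still between calls to the robot, and variables do not carry over. Pictures are saved under pics/ and viewed, at most 11 in all, crops included, and the job is handed in when it is done.

```bash
ls; mkdir -p pics
python3 - <<'E'
from station import ctrl, optics, job
import cv2,pickle
o=ctrl.get_obs();print(o)
d={}
for n in("scene","top","wrist"):
    d[n]=optics.get_image(n);cv2.imwrite(f"pics/{n}0.png",d[n]["image"])
d['obs']=o
pickle.dump(d,open("d0.pkl","wb"))
for n in d:
    if n!='obs':print(n,{k:v for k,v in d[n].items() if k!="image"})
import numpy as np
cv2.imwrite("pics/a.png",np.vstack([d['top']["image"]]))
E
```

```text
pics
{'t': 0.0, 'q': array([ 1.20700776e+00,  5.33874548e-02,  1.61429964e+00, -2.32923392e-05,
        1.47600582e+00, -1.19000629e-01]), 'dq': array([ 0.00067124,  0.00094496, -0.00026358, -0.00023415, -0.001776  ,
        0.00213401]), 'effort': array([-1.75155146e-03, -3.93661094e+01, -3.70183611e+01, -1.90007281e-04,
        6.93278213e-03,  2.87763434e-06]), 'tool_pos': array([0.15125034, 0.60577521, 0.23004069]), 'tool_rot': array([-0.38349047, -3.11761386,  0.00321165]), 'contact_force': array([0.07886789, 0.21646948, 0.77439552]), 'wrist_torque': array([-0.02440919,  0.0207617 , -0.02164548]), 'grip_force': 0.0, 'opening': 0.08549605191440587}
scene {'fx': 348.2058875950105, 'fy': 348.2058875950105, 'cx': 249.3159119505809, 'cy': 192.56248006388202, 'D': array([-0.02444896,  0.        ,  0.        ,  0.        ,  0.        ]), 'rvec': array([ 1.90857175,  1.28290446, -0.64560177]), 'tvec': array([-0.28166132, -0.26193709,  1.16255716])}
top {'fx': 420.4122257666898, 'fy': 420.4122257666898, 'cx': 251.89123925666738, 'cy': 190.0765614168441, 'D': array([-0.01270364,  0.        ,  0.        ,  0.        ,  0.        ]), 'rvec': array([ 2.18100941, -2.14811138,  0.1240054 ]), 'tvec': array([0.03730743, 0.61643337, 0.88762344])}
wrist {'fx': 341.7612463909823, 'fy': 341.7612463909823, 'cx': 259.70778128564194, 'cy': 186.91054508456978, 'D': array([-0.10081388,  0.        ,  0.        ,  0.        ,  0.        ]), 'mount': array([[-6.32604622e-04, -9.52571575e-01, -3.04313973e-01,
         7.77562011e-02],
       [ 9.99999791e-01, -6.42311609e-04, -6.82082023e-05,
         2.10908680e-04],
       [-1.30491203e-04, -3.04313952e-01,  9.52571783e-01,
        -1.43555378e-01],
       [ 0.00000000e+00,  0.00000000e+00,  0.00000000e+00,
         1.00000000e+00]])}
```

View pics/top0.png

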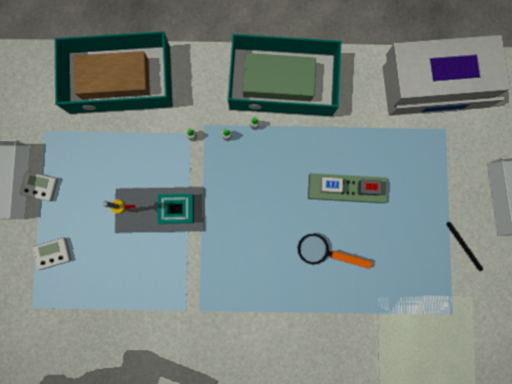

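View pics/scene0.png

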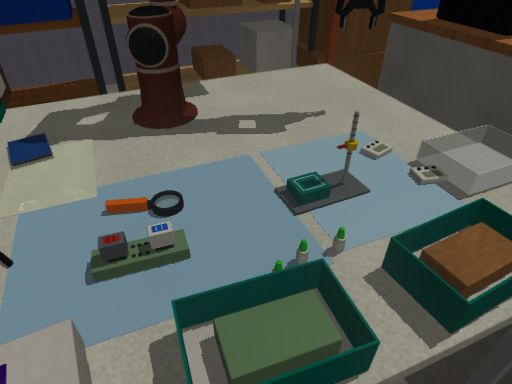

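The top view shows the white cartridge window at (332,185), the spent one at (372,187), the socket at (176,209), the collar at (117,206), the lens at (314,249) and its handle ending near (371,264). In the scene view the collar is at (351,145).

```bash
cat > h.py <<'E'
import numpy as np,cv2
from scipy.spatial.transform import Rotation as R
def cam(d,obs=None):
    K=np.array([[d['fx'],0,d['cx']],[0,d['fy'],d['cy']],[0,0,1]])
    if 'mount' in d:
        T=np.eye(4);T[:3,:3]=R.from_rotvec(obs['tool_rot']).as_matrix();T[:3,3]=obs['tool_pos']
        M=T@d['mount'];return K,d['D'],M[:3,:3],M[:3,3]
    Rm=cv2.Rodrigues(d['rvec'])[0];return K,d['D'],Rm.T,-Rm.T@d['tvec']
def ray(d,uv,obs=None):
    K,D,Rw,c=cam(d,obs)
    p=cv2.undistortPoints(np.array(uv,float).reshape(-1,1,2),K,D).reshape(-1,2)
    return c,np.c_[p,np.ones(len(p))]@Rw.T
def onz(d,uv,z,obs=None):
    c,r=ray(d,uv,obs);return c+r*((z-c[2])/r[:,2])[:,None]
def proj(d,P,obs=None):
    K,D,Rw,c=cam(d,obs)
    return cv2.projectPoints(np.array(P,float).reshape(-1,1,3),cv2.Rodrigues(Rw.T)[0],-Rw.T@c,K,D)[0].reshape(-1,2)
def tri(rays):
    A=0;b=0
    for c,r in rays:
        r=r[0]/np.linalg.norm(r[0]);P=np.eye(3)-np.outer(r,r);A=A+P;b=b+P@c
    return np.linalg.solve(A,b)
def blob(img,lo,hi,box,full=False):
    h=cv2.cvtColor(img,cv2.COLOR_BGR2HSV);m=cv2.inRange(h,np.array(lo),np.array(hi))
    x0,y0,x1,y1=box;k=np.zeros_like(m);k[y0:y1,x0:x1]=m[y0:y1,x0:x1]
    n,l,s,c=cv2.connectedComponentsWithStats(k)
    i=1+np.argmax(s[1:,4]);pts=np.argwhere(l==i)[:,::-1].astype(np.float32)
    return c[i],s[i],pts
E
python3 - <<'E'
import pickle;from h import *
d=pickle.load(open('d0.pkl','rb'));t=d['top'];s=d['scene'];im=t['image']
for n,lo,hi,box,z in [('win',(100,120,60),(130,255,255),(318,175,346,196),.066),('spent',(0,150,80),(8,255,255),(355,175,390,196),.066),
  ('rack',(35,40,30),(85,255,160),(300,165,395,210),.026),('teal',(78,100,40),(98,255,255),(150,185,205,230),.038),('handle',(5,180,100),(18,255,255),(325,240,380,275),.026),('rim',(0,0,0),(180,255,60),(292,228,335,270),.02),
  ('plate',(0,0,30),(180,70,100),(100,175,215,240),.008)]:
    c,st,p=blob(im,lo,hi,box);r=cv2.minAreaRect(p);bx=cv2.boxPoints(r)
    print(n,c.round(1),st,'W',onz(t,c,z).round(4),'rectW',onz(t,r[0],z).round(4)); w=onz(t,bx,z)[:,:2]
    e=[w[1]-w[0],w[2]-w[1]];print('   edges',[(np.linalg.norm(v).round(4),np.degrees(np.arctan2(v[1],v[0])).round(1)) for v in e])
ct,st,_=blob(im,(22,120,80),(34,255,255),(100,190,135,220));cs,ss,_=blob(s['image'],(22,120,80),(34,255,255),(330,130,370,160))
print(ct,st,cs,ss,tri([ray(t,ct),ray(s,cs)]))
for n,b in enumerate([(185,126,198,140),(220,126,233,140),(248,116,261,130)]):
    c,_,_=blob(im,(45,120,40),(75,255,255),b);print('vial',onz(t,c,.05))
E
```

```text
win [332.3 184.3] [326 181  13   7  70] W [[ 0.6272 -0.124   0.066 ]] rectW [[ 0.6279 -0.1232  0.066 ]]
   edges [(np.float64(0.0255), np.float64(-89.1)), (np.float64(0.0129), np.float64(179.5))]
spent [371.  186.2] [365 183  13   8  86] W [[ 0.6245 -0.2062  0.066 ]] rectW [[ 0.6245 -0.2063  0.066 ]]
   edges [(np.float64(0.0143), np.float64(-6.5)), (np.float64(0.0264), np.float64(-94.9))]
rack [345.5 188.6] [ 308  173   79   30 1306] W [[ 0.6232 -0.161   0.026 ]] rectW [[ 0.6255 -0.165   0.026 ]]
   edges [(np.float64(0.0574), np.float64(-3.3)), (np.float64(0.1741), np.float64(-92.5))]
teal [175.6 208.7] [157 194  37  30 506] W [[0.572 0.212 0.038]] rectW [[0.5725 0.2132 0.038 ]]
   edges [(np.float64(0.0786), np.float64(-89.1)), (np.float64(0.0632), np.float64(-178.2))]
handle [351.2 259.1] [331 252  41  16 274] W [[ 0.4689 -0.1718  0.026 ]] rectW [[ 0.4691 -0.1714  0.026 ]]
   edges [(np.float64(0.0147), np.float64(-16.0)), (np.float64(0.0875), np.float64(-104.8))]
rim [315.6 248.7] [298 234  34  30 192] W [[ 0.49   -0.0952  0.02  ]] rectW [[ 0.4904 -0.0895  0.02  ]]
   edges [(np.float64(0.0664), np.float64(-62.9)), (np.float64(0.0641), np.float64(-153.3))]
plate [155.7 210.4] [ 116  187   89   45 2521] W [[0.5695 0.2619 0.008 ]] rectW [[0.5729 0.2523 0.008 ]]
   edges [(np.float64(0.0991), np.float64(2.9)), (np.float64(0.1989), np.float64(-89.1))]
[117.93548387 206.44354839] [111 199  13  15 124] [351.36082474 144.19587629] [345 138  13  13  97] [0.57057374 0.31509191 0.11255314]
vial [[0.7402855  0.18430148 0.05      ]]
vial [[0.74149617 0.10580056 0.05      ]]
vial [[0.76791006 0.04419175 0.05      ]]
```

```bash
cat >> h.py <<'E'
def Rdown(a):
    a=np.radians(a);return np.c_[[-np.sin(a),np.cos(a),0],[np.cos(a),np.sin(a),0],[0,0,-1]]
def plan(wps,obs=None):
    from station import ctrl
    o=obs or ctrl.get_obs();p=np.array(o['tool_pos']);M=R.from_rotvec(o['tool_rot']).as_matrix()
    print('t',round(o['t'],2),'at',p.round(4),'yaw',np.degrees(np.arctan2(M[1,1],M[0,1])).round(2),'tilt z',M[:,2].round(4))
    for q,a in wps:
        q=np.array(q,float);N=Rdown(a);s=M.T@(q-p);print('  ->',q.round(4),a,json_(s),json_(R.from_matrix(M.T@N).as_rotvec()),'len',np.linalg.norm(s).round(3));p,M=q,N
def json_(v): return [round(float(x),4) for x in v]
E
python3 - <<'E'
from h import *
a=np.array([.1512,.6058,.230]);b=np.array([.627,-.124,.22])
plan([(a+(b-a)*k/4, 76+(-2.3-76)*k/4) for k in(1,2,3,4)])
E
```

```text
t 0.15 at [0.1513 0.6059 0.2303] yaw 75.97 tilt z [-5.0e-04 -1.5e-03 -1.0e+00]
  -> [0.2702 0.4234 0.2275] 56.425 [-0.1595, -0.1483, 0.003] [-0.0016, 0.0001, 0.3412] len 0.218
  -> [0.3891 0.2409 0.225 ] 36.85 [-0.2, -0.0862, 0.0025] [0.0, 0.0, 0.3416] len 0.218
  -> [0.508  0.0584 0.2225] 17.275000000000006 [-0.2173, -0.0142, 0.0025] [0.0, 0.0, 0.3416] len 0.218
  -> [ 0.627 -0.124  0.22 ] -2.299999999999997 [-0.2095, 0.0594, 0.0025] [0.0, 0.0, 0.3416] len 0.218
```

```bash
python3 -m jog '[[[-0.16,-0.148,0.003],[-0.0016,0,0.341]],[[-0.16,-0.148,0.003],[-0.0016,0,0.341]],[[-0.16,-0.148,0.003],[-0.0016,0,0.341]],[[-0.16,-0.148,0.003],[-0.0016,0,0.341]],[[-0.16,-0.148,0.003],[-0.0016,0,0.341]]]' 1
python3 -m jog '[[[-0.2,-0.086,0.0025],[0,0,0.342]],[[-0.2,-0.086,0.0025],[0,0,0.342]],[[-0.2,-0.086,0.0025],[0,0,0.342]],[[-0.2,-0.086,0.0025],[0,0,0.342]],[[-0.2,-0.086,0.0025],[0,0,0.342]]]'
python3 -m jog '[[[-0.217,-0.014,0.0025],[0,0,0.342]],[[-0.217,-0.014,0.0025],[0,0,0.342]],[[-0.217,-0.014,0.0025],[0,0,0.342]],[[-0.217,-0.014,0.0025],[0,0,0.342]],[[-0.217,-0.014,0.0025],[0,0,0.342]]]'
python3 -m jog '[[[-0.21,0.059,0.0025],[0,0,0.342]],[[-0.21,0.059,0.0025],[0,0,0.342]],[[-0.21,0.059,0.0025],[0,0,0.342]],[[-0.21,0.059,0.0025],[0,0,0.342]],[[-0.21,0.059,0.0025],[0,0,0.342]]]'
python3 -m jog '[[[0,0,0],[0,0,0]],[[0,0,0],[0,0,0]],[[0,0,0],[0,0,0]]]'
python3 - <<'E'
from h import *;from station import ctrl,optics;import pickle
o=ctrl.get_obs();w=optics.get_image('wrist');pickle.dump((o,w),open('w1.pkl','wb'));cv2.imwrite('pics/w1.png',w['image'])
plan([([.627,-.124,.22],-2.3)],o)
E
```

```text
t: 0.65
tool_pos: [0.2722, 0.421, 0.2278]
tool_rot: [0.912, 3.006, 0.001]
contact_force: [-0.6, 0.7, -0.4]
opening: 0.0853
grip_force: 0.0
t: 1.15
tool_pos: [0.3914, 0.2385, 0.2254]
tool_rot: [1.411, 2.806, 0.001]
contact_force: [1.2, 0.3, 1.2]
opening: 0.0852
grip_force: 0.0
t: 1.65
tool_pos: [0.5102, 0.0563, 0.2226]
tool_rot: [1.868, 2.526, 0.001]
contact_force: [0.1, 0.8, 0.4]
opening: 0.0853
grip_force: 0.0
t: 2.15
tool_pos: [0.6286, -0.1264, 0.2194]
tool_rot: [-2.269, -2.172, -0.001]
contact_force: [-0.2, 0.8, -0.8]
opening: 0.0852
grip_force: 0.0
t: 2.45
tool_pos: [0.6269, -0.1219, 0.2201]
tool_rot: [-2.264, -2.176, -0.002]
contact_force: [0.5, 1.1, -0.5]
opening: 0.0852
grip_force: 0.0
t 2.45 at [ 0.6269 -0.1219  0.2201] yaw -2.27 tilt z [ 1.e-04  2.e-03 -1.e+00]
  -> [ 0.627 -0.124  0.22 ] -2.3 [-0.0021, 0.0002, 0.0001] [-0.0, -0.002, 0.0005] len 0.002
```

View pics/w1.png

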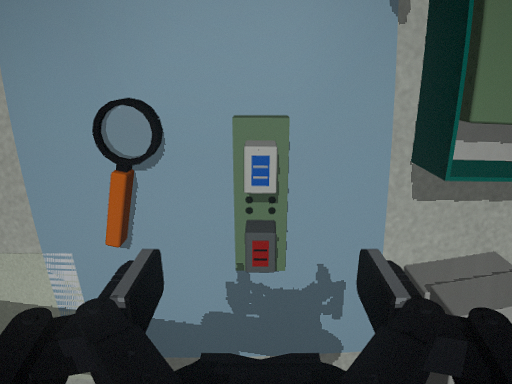

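The wrist view shows the test window at (260,171), the spent one at (260,254), the lens ring at (127,132) and the handle at about (118,208). I'll measure them here.

Run:
```python
import pickle;from h import *
o,w=pickle.load(open('w1.pkl','rb'));im=w['image']
def go(n,lo,hi,box,z):
    c,st,p=blob(im,lo,hi,box);q=onz(w,p,z,o)[:,:2].astype(np.float32);r=cv2.minAreaRect(q*1000);b=cv2.boxPoints(r)
    print(n,c.round(1),st,'W',onz(w,c,z,o).round(4),'rect',np.round(r,1).tolist() if 0 else [np.round(v,1) for v in r])
go('win',(100,120,60),(130,255,255),(245,150,276,190),.066)
go('white',(0,0,150),(180,60,255),(235,135,285,200),.066)
go('spent',(0,150,60),(8,255,255),(245,235,276,270),.066)
go('rack',(35,30,30),(75,255,255),(225,105,300,275),.026)
go('handle',(5,150,60),(18,255,255),(100,160,140,255),.026)
go('rim',(0,0,0),(180,255,60),(85,90,170,170),.02)
```

```text
win [260.2 170.1] [252 156  18  30 430] W [[ 0.6275 -0.1227  0.066 ]] rect [array([ 627.7, -123.3]), array([27.1, 15.2]), np.float64(87.3)]
white [259.8 167.3] [245 147  31  45 686] W [[ 0.6272 -0.1201  0.066 ]] rect [array([ 627.3, -122.1]), array([40.9, 27.5]), np.float64(87.7)]
spent [259.5 252.4] [252 241  17  25 297] W [[ 0.6234 -0.2058  0.066 ]] rect [array([ 623.9, -206.6]), array([26.6, 15.5]), np.float64(87.3)]
rack [260.5 182.8] [ 233  116   56  155 4844] W [[ 0.6268 -0.1469  0.026 ]] rect [array([ 625.9, -164.3]), array([171.5,  55.9]), np.float64(87.6)]
handle [118.6 206.9] [ 106  170   28   77 1545] W [[ 0.473  -0.1678  0.026 ]] rect [array([ 472.5, -170.1]), array([93.4, 23.4]), np.float64(74.9)]
rim [128.  132.4] [  93   98   70   72 1620] W [[ 0.4935 -0.0894  0.02  ]] rect [array([491.9, -88.2]), array([73.2, 68.2]), np.float64(31.2)]
```

```bash
python3 -m jog '[[[-0.001,0.001,0.05],[0,-0.002,0.002]],[[-0.001,0.001,0.1],[0,-0.002,0.002]],[[-0.001,0.001,0.14],[0,-0.002,0.002]],[[-0.001,0.001,0.165],[0,-0.002,0.002]],[[-0.001,0.001,0.184],[0,-0.002,0.002]]]' 0.8 40
python3 -m jog '[[[0,0,0],[0,0,0]],[[0,0,0],[0,0,0]],[[0,0,0],[0,0,0]]]'
python3 - <<'E'
from h import *
plan([([.6277,-.123,.036],-2.4)])
E
```

```text
t: 3.0
tool_pos: [0.6267, -0.1223, 0.0337]
tool_rot: [-2.265, -2.173, 0.002]
contact_force: [0.4, 0.9, -0.2]
opening: 0.0682
grip_force: 0.0
t: 3.3
tool_pos: [0.6298, -0.1241, 0.0385]
tool_rot: [2.265, 2.171, 0.003]
contact_force: [0.8, 0.9, 1.2]
opening: 0.0682
grip_force: 0.0
t 3.3 at [ 0.6298 -0.1241  0.0385] yaw -2.43 tilt z [ 0.0038 -0.0016 -1.    ]
  -> [ 0.6277 -0.123   0.036 ] -2.4 [0.001, -0.0022, 0.0025] [0.0039, 0.0014, -0.0005] len 0.003
```

```bash
python3 -m jog '[[[0.001,0,0.002],[0,0,0]],[[0.001,0,0.002],[0,0,0]],[[0.001,0,0.002],[0,0,0]],[[0.001,0,0.002],[0,0,0]],[[0.001,0,0.002],[0,0,0]]]' 0 40
python3 -m jog '[[[0,0,0],[0,0,0]],[[0,0,0],[0,0,0]]]'
python3 - <<'E'
from h import *
for i in range(1): plan([([.6277,-.123,.036],-2.4)])
E
```

```text
t: 3.8
tool_pos: [0.629, -0.1232, 0.035]
tool_rot: [2.268, 2.172, 0.001]
contact_force: [-1.1, 0.6, 4.4]
opening: 0.0296
grip_force: 40.1
t: 4.0
tool_pos: [0.629, -0.1233, 0.0351]
tool_rot: [2.268, 2.172, 0.001]
contact_force: [-1.6, 0.8, 5.1]
opening: 0.0295
grip_force: 40.3
t 4.0 at [ 0.629  -0.1233  0.0351] yaw -2.46 tilt z [ 1.3e-03 -8.0e-04 -1.0e+00]
  -> [ 0.6277 -0.123   0.036 ] -2.4 [0.0002, -0.0013, -0.0009] [0.0014, 0.0007, -0.0011] len 0.002
```

```bash
python3 -m jog '[[[0,0,-0.02],[0,0,0]],[[0,0,-0.045],[0,0,0]],[[0,0,-0.085],[0,0,0]],[[0,0,-0.125],[0,0,0]],[[0,0,-0.165],[0,0,0]]]'
python3 - <<'E'
from h import *
plan([([.60,0,.20],-0.7),([.573,.12,.2],.9)])
E
```

```text
t: 4.5
tool_pos: [0.6279, -0.1229, 0.1995]
tool_rot: [-2.268, -2.173, 0.001]
contact_force: [0.8, -0.5, -0.7]
opening: 0.0294
grip_force: 39.7
t 4.5 at [ 0.6279 -0.1229  0.1995] yaw -2.47 tilt z [-1.e-03 -2.e-04 -1.e+00]
  -> [0.6 0.  0.2] -0.7 [0.1216, -0.0331, -0.0005] [-0.001, 0.0002, -0.0309] len 0.126
  -> [0.573 0.12  0.2  ] 0.9 [0.1197, -0.0285, 0.0] [0.0, 0.0, -0.0279] len 0.123
```

```bash
python3 -m jog '[[[0.03,-0.008,0],[0,0,-0.01]],[[0.075,-0.02,0],[0,0,-0.02]],[[0.12,-0.032,0],[0,0,-0.03]],[[0.165,-0.045,0],[0,0,-0.045]],[[0.205,-0.055,0],[0,0,-0.059]]]'
python3 -m jog '[[[0.025,-0.006,0],[0,0,0]],[[0.037,-0.009,0],[0,0,0]],[[0.037,-0.009,0],[0,0,0]],[[0.037,-0.009,0],[0,0,0]],[[0.037,-0.009,0],[0,0,0]]]'
python3 - <<'E'
from h import *;from station import ctrl,optics;import pickle
o=ctrl.get_obs();w=optics.get_image('wrist');pickle.dump((o,w),open('w2.pkl','wb'));cv2.imwrite('pics/w2.png',w['image'])
plan([([.573,.12,.2],.9)],o)
E
```

```text
t: 5.0
tool_pos: [0.5811, 0.086, 0.1981]
tool_rot: [-2.203, -2.24, 0.001]
contact_force: [0.9, 0.1, -0.4]
opening: 0.0294
grip_force: 39.7
t: 5.5
tool_pos: [0.5731, 0.1196, 0.1989]
tool_rot: [2.205, 2.237, -0.001]
contact_force: [0.3, 0.2, -0.3]
opening: 0.0295
grip_force: 39.7
t 5.5 at [0.5731 0.1196 0.1989] yaw 0.82 tilt z [ 4.e-04 -1.e-03 -1.e+00]
  -> [0.573 0.12  0.2  ] 0.9 [0.0004, -0.0001, -0.0011] [0.0004, 0.001, -0.0014] len 0.001
```

View pics/w2.png

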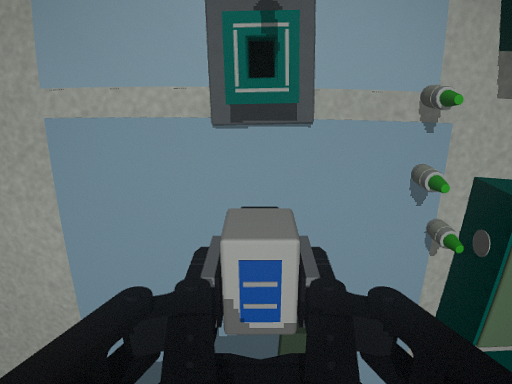

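The wrist view shows the socket's white outline centred near (262,58) and the held cartridge's window near (260,291), square in the jaws.

```bash
cat > m2.py <<'E'
import pickle,sys;from h import *
o,w=pickle.load(open(sys.argv[1],'rb'));im=w['image'];bw=eval(sys.argv[2]);bt=eval(sys.argv[3]);bc=eval(sys.argv[4])
def go(n,lo,hi,box,z):
    c,st,p=blob(im,lo,hi,box);q=onz(w,p,z,o)[:,:2].astype(np.float32);r=cv2.minAreaRect(q*1000)
    print(n,c.round(1),st,'W',onz(w,c,z,o).round(4),[np.round(v,1) for v in r]);return np.array(r[0])/1000
go('outline',(0,0,120),(180,90,255),bw,.038)
go('teal',(78,100,40),(98,255,255),bt,.038)
for zz in (.031,):
    p=go('win',(100,150,60),(130,255,255),bc,o['tool_pos'][2]+zz)
    M=R.from_rotvec(o['tool_rot']).as_matrix();print('win in tool',M.T@(np.r_[p,o['tool_pos'][2]+zz]-o['tool_pos']))
E
python3 m2.py w2.pkl '(228,18,296,98)' '(215,0,305,110)' '(230,250,290,325)'
```

```text
outline [286.7  54.9] [285  29   4  56 194] W [[0.5948 0.2176 0.038 ]] [array([594.7, 216. ]), array([ 2.6, 44.9]), np.float64(1.8)]
teal [261.2  56. ] [ 222   10   78   95 5111] W [[0.5733 0.2164 0.038 ]] [array([573.2, 215. ]), array([64.3, 76.5]), np.float64(2.2)]
win [259.9 289.4] [ 239  260   43   62 2196] W [[0.5735 0.1203 0.2299]] [array([573.5, 119.2]), array([16. , 28.1]), np.float64(0.7)]
win in tool [-0.00044323  0.00039569 -0.0309994 ]
```

```bash
cat > m3.py <<'E'
import pickle,sys;from h import *
o,w=pickle.load(open(sys.argv[1],'rb'));x0,y0,x1,y1=eval(sys.argv[2])
h=cv2.cvtColor(w['image'],cv2.COLOR_BGR2HSV)[y0:y1,x0:x1];m=cv2.inRange(h,np.array((0,0,110)),np.array((180,100,255)))
q=np.argwhere(m)[:,::-1]+[x0,y0];P=onz(w,q.astype(float),.038,o)[:,:2]
r=cv2.minAreaRect((P*1000).astype(np.float32));print('outline',len(P),[np.round(v,1) for v in r])
c=np.array(r[0])/1000
for k in(0,1):
    d=P-c
    for s in(-1,1):
        e=d[(np.sign(d[:,k])==s)&(np.abs(d[:,1-k])<.015)];
        if len(e)>5: b=np.polyfit(e[:,1-k],e[:,k],1);print('side',k,s,'ang',np.degrees(np.arctan(b[0])).round(2)*(1 if k else -1),'off',(c[k]+b[1]).round(4))
E
python3 m3.py w2.pkl '(230,20,295,96)'
```

```text
outline 798 [array([573. , 215.1]), array([46. , 56.5]), np.float64(1.8)]
side 0 -1 ang 1.13 off 0.5516
side 0 1 ang 1.78 off 0.5947
side 1 -1 ang 1.21 off 0.1886
side 1 1 ang 1.97 off 0.2418
```

The camera would come down beside the post (190 mm tall), so I'll turn the gripper half a turn first. That puts the camera on the free side.

```bash
python3 -m jog '[[[0,0,0],[0,0,-0.74]],[[0,0,0],[0,0,-0.74]],[[0,0,0],[0,0,-0.74]],[[0,0,0],[0,0,-0.74]],[[0,0,0],[0,0,-0.74]]]' | head -1
python3 -m jog '[[[0,0,0],[0,0,-0.74]],[[0,0,0],[0,0,-0.74]],[[0,0,0],[0,0,-0.74]],[[0,0,0],[0,0,-0.74]],[[0,0,0],[0,0,-0.74]]]' | head -1
python3 -m jog '[[[0,0,0],[0,0,-0.74]],[[0,0,0],[0,0,-0.74]],[[0,0,0],[0,0,-0.74]],[[0,0,0],[0,0,-0.74]],[[0,0,0],[0,0,-0.74]]]' | head -1
python3 -m jog '[[[0,0,0],[0,0,-0.74]],[[0,0,0],[0,0,-0.74]],[[0,0,0],[0,0,-0.74]],[[0,0,0],[0,0,-0.74]],[[0,0,0],[0,0,-0.74]]]' | head -1
python3 -m jog '[[[0,0,0],[0,0,-0.1]],[[0,0,0],[0,0,-0.194]],[[0,0,0],[0,0,-0.194]],[[0,0,0],[0,0,-0.194]]]'
python3 - <<'E'
from h import *
from station import ctrl
plan([([.573,.2146,.2],181.5),([.573,.2146,.078],181.5)]);print(ctrl.get_obs()['q'])
E
```

```text
t: 6.05
t: 6.55
t: 7.05
t: 7.55
t: 7.95
tool_pos: [0.573, 0.1202, 0.1991]
tool_rot: [2.249, -2.193, 0.001]
contact_force: [0.6, 0.1, -1.7]
opening: 0.0291
grip_force: 39.7
t 7.95 at [0.573  0.1202 0.1991] yaw -178.55 tilt z [ 6.e-04 -6.e-04 -1.e+00]
  -> [0.573  0.2146 0.2   ] 181.5 [-0.0944, -0.0024, -0.001] [-0.0006, -0.0007, -0.0009] len 0.094
  -> [0.573  0.2146 0.078 ] 181.5 [0.0, 0.0, 0.122] [0.0, 0.0, 0.0] len 0.122
[ 8.00556562e-02 -1.90486853e-02  1.73981552e+00 -6.94491641e-04
  1.42031095e+00 -3.08674323e+00]
```

```bash
python3 -m jog '[[[-0.03,-0.001,0],[0,0,0]],[[-0.065,-0.0016,0],[0,0,0]],[[-0.0944,-0.0024,0],[0,0,0]],[[-0.0944,-0.0024,0.03],[0,0,0]],[[-0.0944,-0.0024,0.07],[0,0,0]]]' | head -1
python3 -m jog '[[[0,0,0.03],[0,0,0]],[[0,0,0.05],[0,0,0]],[[0,0,0.051],[0,0,0]],[[0,0,0.051],[0,0,0]],[[0,0,0.051],[0,0,0]]]'
python3 - <<'E'
from h import *;from station import ctrl,optics;import pickle
o=ctrl.get_obs();w=optics.get_image('wrist');pickle.dump((o,w),open('w3.pkl','wb'));cv2.imwrite('pics/w3.png',w['image'])
s=optics.get_image('scene');pickle.dump(s,open('s3.pkl','wb'));cv2.imwrite('pics/s3.png',cv2.resize(s['image'][110:230,250:390],None,fx=4,fy=4))
plan([([.573,.2146,.078],181.5)],o)
E
```

```text
t: 8.45
t: 8.95
tool_pos: [0.574, 0.2155, 0.0801]
tool_rot: [-2.25, 2.189, -0.004]
contact_force: [0.6, -0.2, -0.1]
opening: 0.0296
grip_force: 39.8
t 8.95 at [0.574  0.2155 0.0801] yaw -178.42 tilt z [ 3.7e-03  2.0e-04 -1.0e+00]
  -> [0.573  0.2146 0.078 ] 181.5 [0.0009, 0.001, 0.0021] [-0.0037, 0.0001, 0.0015] len 0.002
```

View pics/w3.png

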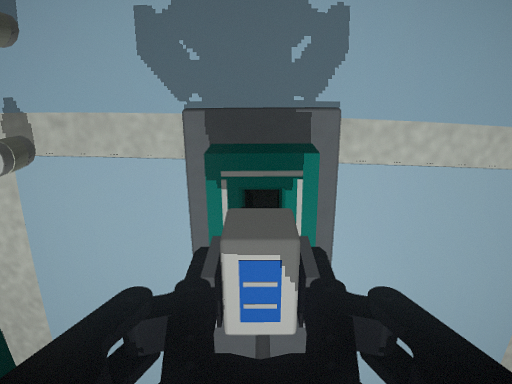

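This view (−y up) shows the outline's near bar at row 174, cols 221–303, the hole's edge at row 189, cols 245–283, and the cartridge window at (260,291). I'll compare outline and window in this same view.

Run:
```python
import pickle;from h import *
o,w=pickle.load(open('w3.pkl','rb'));im=w['image'];h=cv2.cvtColor(im,cv2.COLOR_BGR2HSV)
m=cv2.inRange(h,np.array((0,0,95)),np.array((180,90,255)))
M=R.from_rotvec(o['tool_rot']).as_matrix()
q=np.argwhere(m[168:181,215:310])[:,::-1]+[215,168];P=onz(w,q.astype(float),.038,o)
print('bar n',len(q),'cols',q[:,0].min(),q[:,0].max(),'rows',q[:,1].min(),q[:,1].max())
b=np.polyfit(P[:,0]-.573,P[:,1],1);print('bar x range',P[:,0].min(),P[:,0].max(),'mid',(P[:,0].min()+P[:,0].max())/2,'y',b[1],'ang',np.degrees(b[0]))
# vertical bars at rows 182-230
for c0,c1 in((215,235),(292,310)):
    a=m[184:206,c0:c1];q=np.argwhere(a)[:,::-1]+[c0,184]
    if len(q): P=onz(w,q.astype(float),.038,o);f=np.polyfit(P[:,1],P[:,0],1);print('vbar n',len(q),'x at y=.19',np.polyval(f,.19),'ang',-np.degrees(f[0]), q.mean(0))
# black hole
k=(h[:,:,2]<40)[183:209,235:292];q=np.argwhere(k)[:,::-1]+[235,183];P=onz(w,q.astype(float),.038,o);print('hole x',np.percentile(P[:,0],[1,99]),'ymin',P[:,1].min())
for n,z in(('win',.031),):
    c,st,p=blob(im,(100,150,60),(130,255,255),(230,250,290,330));zz=o['tool_pos'][2]+z
    Q=onz(w,p,zz,o)[:,:2].astype(np.float32)*1000;r=cv2.minAreaRect(Q);print(n,[np.round(v,2) for v in r]);print('tool',M.T@(np.r_[np.array(r[0])/1000,zz]-o['tool_pos']))
```

```text
bar n 389 cols 221 302 rows 171 180
bar x range 0.5510916158224648 0.5970244424829412 mid 0.574058029152703 y 0.1890083662449671 ang 1.4857593797796746
vbar n 118 x at y=.19 0.5961365862488263 ang 3.537286592705116 [224.04237288 195.12711864]
vbar n 116 x at y=.19 0.5525539347863077 ang 1.9891187357136733 [299.15517241 194.0862069 ]
hole x [0.56300428 0.58396329] ymin 0.19799444885649897
win [array([574.13, 216.28]), array([15.95, 28.15]), np.float64(1.67)]
tool [-0.00074794 -0.00030855 -0.03099898]
```

View pics/s3.png

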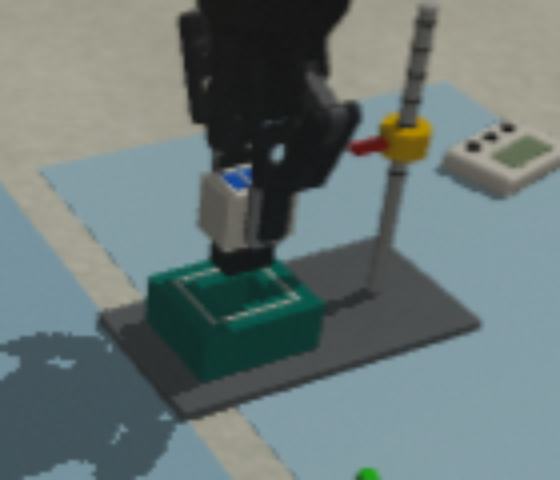

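Cartridge is within 1 mm of the socket axis, so I'll trim it slightly and go in by stages, watching the force.

```bash
python3 -m jog '[[[0.0005,0.0003,0.004],[0,0,0]],[[0.0005,0.0003,0.009],[0,0,0]],[[0.0005,0.0003,0.014],[0,0,0]],[[0.0005,0.0003,0.014],[0,0,0]],[[0.0005,0.0003,0.014],[0,0,0]]]'
python3 - <<'E'
from h import *
plan([([.5735,.2148,.060],181.5)])
E
```

```text
t: 9.55
tool_pos: [0.572, 0.2148, 0.0635]
tool_rot: [2.252, -2.189, 0.0]
contact_force: [-1.1, -0.1, -1.0]
opening: 0.0297
grip_force: 39.8
t 9.55 at [0.572  0.2148 0.0635] yaw -178.37 tilt z [-3.e-04 -7.e-04 -1.e+00]
  -> [0.5735 0.2148 0.06  ] 181.5 [0.0, -0.0015, 0.0035] [0.0003, -0.0007, 0.0022] len 0.004
```

```bash
python3 -m jog '[[[0,-0.001,0],[0,0,0.002]],[[0,-0.001,0.003],[0,0,0.002]],[[0,-0.001,0.006],[0,0,0.002]],[[0,-0.001,0.009],[0,0,0.002]],[[0,-0.001,0.009],[0,0,0.002]]]'
python3 - <<'E'
from h import *
plan([([.5735,.2148,.038],181.5)])
E
```

```text
t: 10.05
tool_pos: [0.5727, 0.2147, 0.0542]
tool_rot: [2.25, -2.191, 0.0]
contact_force: [0.7, -0.4, -1.4]
opening: 0.0294
grip_force: 39.8
t 10.05 at [0.5727 0.2147 0.0542] yaw -178.49 tilt z [-8.e-04 -9.e-04 -1.e+00]
  -> [0.5735 0.2148 0.038 ] 181.5 [-0.0001, -0.0008, 0.0162] [0.0008, -0.0009, 0.0002] len 0.016
```

```bash
python3 -m jog '[[[0,0,0.004],[0,0,0]],[[0,0,0.008],[0,0,0]],[[0,0,0.011],[0,0,0]],[[0,0,0.013],[0,0,0]],[[0,0,0.015],[0,0,0]]]'
python3 -m jog '[[[0,0,0.001],[0,0,0]],[[0,0,0.002],[0,0,0]],[[0,0,0.003],[0,0,0]],[[0,0,0.003],[0,0,0]]]'
```

```text
t: 10.55
tool_pos: [0.5731, 0.2148, 0.041]
tool_rot: [2.25, -2.191, -0.0]
contact_force: [-7.9, -2.5, 14.5]
opening: 0.0296
grip_force: 41.7
t: 10.95
tool_pos: [0.5735, 0.2149, 0.041]
tool_rot: [2.25, -2.191, -0.0]
contact_force: [-11.3, -3.7, 19.8]
opening: 0.0292
grip_force: 42.4
```

```bash
python3 -m jog '[[[0.0003,0.001,0],[0,0,0]],[[0.0005,0.0015,0],[0,0,0]],[[0.0005,0.0015,0.001],[0,0,0]],[[0.0005,0.0015,0.001],[0,0,0]]]'
python3 - <<'E'
from h import *;from station import ctrl,optics;import pickle
o=ctrl.get_obs();w=optics.get_image('wrist');pickle.dump((o,w),open('w4.pkl','wb'))
s=optics.get_image('scene');pickle.dump(s,open('s4.pkl','wb'))
a=cv2.resize(s['image'][130:220,270:380],None,fx=5,fy=5)[:384];b=w['image'][:,120:400]
cv2.imwrite('pics/m4.png',np.hstack([a[:,:500],b]))
plan([([.573,.2148,.037],181.5)],o)
E
```

```text
t: 11.35
tool_pos: [0.5734, 0.2149, 0.041]
tool_rot: [-2.25, 2.191, -0.003]
contact_force: [-9.6, -1.1, 21.1]
opening: 0.0296
grip_force: 42.5
t 11.35 at [0.5734 0.2149 0.041 ] yaw -178.48 tilt z [ 2.4e-03  1.0e-04 -1.0e+00]
  -> [0.573  0.2148 0.037 ] 181.5 [0.0001, 0.0004, 0.004] [-0.0024, 0.0, 0.0004] len 0.004
```

View pics/m4.png

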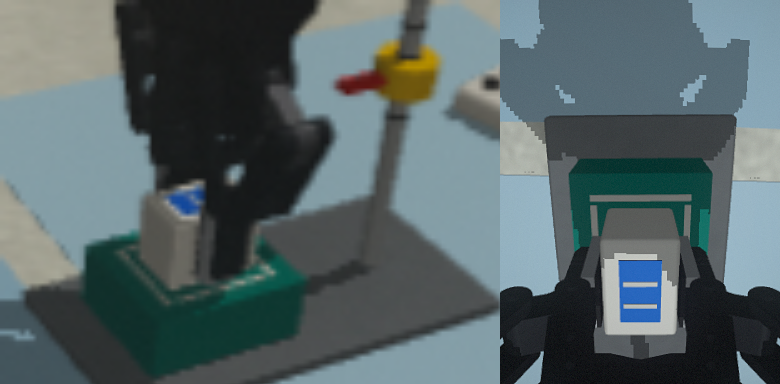

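I had the home height wrong: the foot is 20 mm and the head rests at 38 mm, so home means TCP ≈ 0.041, which is where it stopped. The right-hand view shows the head flat on the block with the window at (640,290) in the composite. I'll ease off, let go and rise.

```bash
python3 -m jog '[[[0,0,-0.003],[0,0,0]],[[0,0,-0.004],[0,0,0]],[[0,0,-0.004],[0,0,0]]]'
python3 -m jog '[[[0,0,0],[0,0,0]],[[0,0,0],[0,0,0]],[[0,0,0],[0,0,0]],[[0,0,0],[0,0,0]]]' 0.8
python3 -m jog '[[[0,0,-0.015],[0,0,0]],[[0,0,-0.05],[0,0,0]],[[0,0,-0.095],[0,0,0]],[[0,0,-0.14],[0,0,0]],[[0,0,-0.16],[0,0,0]]]'
python3 -m jog '[[[0.03,0,0],[0,0,0]],[[0.04,0,0],[0,0,0]],[[0.04,0,0],[0,0,0]],[[0.04,0,0],[0,0,0]]]'
python3 - <<'E'
from h import *;from station import ctrl,optics;import pickle
o=ctrl.get_obs();w=optics.get_image('wrist');pickle.dump((o,w),open('w5.pkl','wb'));cv2.imwrite('pics/w5.png',w['image'])
for n in('scene','top'):
    s=optics.get_image(n);pickle.dump(s,open(n[0]+'5.pkl','wb'))
plan([([.573,.2148,.2],181.5)],o);print(o['q'])
E
```

```text
t: 11.75
tool_pos: [0.5728, 0.2146, 0.0411]
tool_rot: [-2.249, 2.191, -0.003]
contact_force: [1.0, 0.0, 6.0]
opening: 0.0292
grip_force: 40.6
t: 12.15
tool_pos: [0.5713, 0.2142, 0.0393]
tool_rot: [2.25, -2.191, 0.0]
contact_force: [0.6, -0.3, -0.3]
opening: 0.068
grip_force: 0.0
t: 12.65
tool_pos: [0.574, 0.215, 0.2074]
tool_rot: [-2.245, 2.186, -0.009]
contact_force: [-0.2, 0.9, 0.2]
opening: 0.0681
grip_force: 0.0
t: 13.05
tool_pos: [0.5723, 0.1746, 0.1996]
tool_rot: [2.25, -2.192, -0.001]
contact_force: [0.4, 0.3, 0.7]
opening: 0.0685
grip_force: 0.0
t 13.05 at [0.5723 0.1746 0.1996] yaw -178.52 tilt z [-6.e-04 -1.e-04 -1.e+00]
  -> [0.573  0.2148 0.2   ] 181.5 [-0.0402, -0.0017, -0.0004] [0.0006, -0.0001, -0.0003] len 0.04
[ 1.71729436e-01  1.17772530e-02  1.70824536e+00 -2.88639788e-06
  1.42214553e+00 -2.99574462e+00]
```

View pics/w5.png

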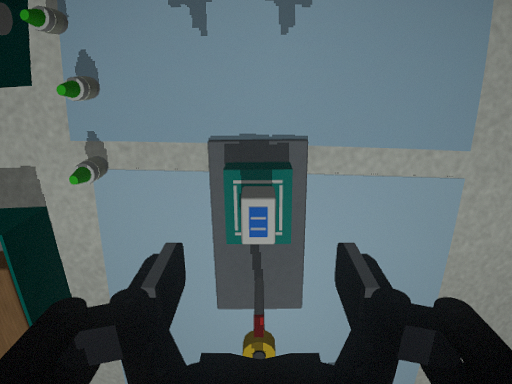

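The cartridge sits in the block with its window at (258,221), and the collar with its red pointer shows at (260,345). I'll check the seating height and fit the collar's height.

Run:
```python
import pickle;from h import *
from scipy.optimize import minimize
o5,w5=pickle.load(open('w5.pkl','rb'));s5=pickle.load(open('s5.pkl','rb'));t5=pickle.load(open('t5.pkl','rb'));d0=pickle.load(open('d0.pkl','rb'))
c,st,p=blob(w5['image'],(100,150,60),(130,255,255),(240,195,280,245))
for z in(.072,):
    r=cv2.minAreaRect(onz(w5,p,z,o5)[:,:2].astype(np.float32)*1000);print('window',z,[np.round(v,2) for v in r])
a=np.linspace(0,2*np.pi,60)
def cyl(x,y,z,r=.014,h=.008): return np.array([[x+r*np.cos(t),y+r*np.sin(t),z+k] for t in a for k in(-h,h)])
def ext(im,box):
    h=cv2.cvtColor(im,cv2.COLOR_BGR2HSV);m=cv2.inRange(h,np.array((20,100,50)),np.array((36,255,255)))|cv2.inRange(h,np.array((0,130,60)),np.array((8,255,255)))*0
    x0,y0,x1,y1=box;q=np.argwhere(m[y0:y1,x0:x1])[:,::-1]+[x0,y0];return q
def rep(n,d,box,o=None):
    q=ext(d['image'],box);lo,hi=q.min(0),q.max(0)+1-1;print(n,len(q),'ext',lo,hi)
    for z in np.arange(.104,.132,.004):
        P=proj(d,cyl(.5704,.3152,z),o);print('   z',z.round(3),P.min(0).round(1),P.max(0).round(1))
rep('scene0',d0['scene'],(330,125,375,165));rep('scene5',s5,(330,125,375,165));rep('top5',t5,(95,190,140,225));rep('wrist5',w5,(230,315,290,375),o5)
```

```text
window 0.072 [array([573.47, 215.07]), array([14.76, 27.3 ]), np.float64(1.79)]
scene0 110 ext [345 138] [357 150]
   z 0.104 [343.2 141.4] [357.3 154. ]
   z 0.108 [343.4 139.8] [357.6 152.4]
   z 0.112 [343.7 138.2] [357.9 150.9]
   z 0.116 [344.  136.6] [358.3 149.3]
   z 0.12 [344.3 135. ] [358.6 147.6]
   z 0.124 [344.6 133.4] [358.9 146. ]
   z 0.128 [344.9 131.7] [359.3 144.4]
   z 0.132 [345.1 130.1] [359.6 142.8]
scene5 110 ext [345 138] [357 150]
   z 0.104 [343.2 141.4] [357.3 154. ]
   z 0.108 [343.4 139.8] [357.6 152.4]
   z 0.112 [343.7 138.2] [357.9 150.9]
   z 0.116 [344.  136.6] [358.3 149.3]
   z 0.12 [344.3 135. ] [358.6 147.6]
   z 0.124 [344.6 133.4] [358.9 146. ]
   z 0.128 [344.9 131.7] [359.3 144.4]
   z 0.132 [345.1 130.1] [359.6 142.8]Traceback (most recent call last):
  File "<stdin>", line 16, in <module>
  File "<stdin>", line 13, in rep
    return umr_minimum(a, axis, None, out, keepdims, initial, where)
ValueError: zero-size array to reduction operation minimum which has no identity
```

Run:
```python
import pickle;from h import *
o5,w5=pickle.load(open('w5.pkl','rb'));a=np.linspace(0,2*np.pi,60)
h=cv2.cvtColor(w5['image'],cv2.COLOR_BGR2HSV);m=cv2.inRange(h,np.array((20,100,50)),np.array((36,255,255)));q=np.argwhere(m[310:380,230:290])[:,::-1]+[230,310];print(q.min(0),q.max(0),len(q))
for z in np.arange(.104,.13,.004):
    top=proj(w5,[[.5704+.014*np.cos(t),.3152+.014*np.sin(t),z+.008] for t in a],o5);bot=proj(w5,[[.5704+.014*np.cos(t),.3152+.014*np.sin(t),z-.008] for t in a],o5)
    print(z.round(3),'top',top.min(0).round(1),top.max(0).round(1),'bot',bot.min(0).round(1),bot.max(0).round(1))
# lens approach: current -> lens grip
L=np.array([.4925,-.0885]);
for y in(-15,-14):
    r=np.radians(y);print(y,L+.075*np.array([np.sin(r),-np.cos(r)]))
plan([([.56,.08,.2],151),([.52,-.05,.2],151),([.474,-.11,.2],165)])
```

```text
[243 330] [274 358] 622
0.104 top [241.8 334.3] [274.4 359.3] bot [242.7 321.7] [273.7 346.1]
0.108 top [241.6 337.6] [274.6 362.8] bot [242.5 324.8] [273.9 349.3]
0.112 top [241.4 341.1] [274.8 366.3] bot [242.3 327.9] [274.1 352.5]
0.116 top [241.2 344.6] [275. 370.] bot [242.1 331. ] [274.2 355.9]
0.12 top [241.  348.2] [275.2 373.7] bot [241.8 334.3] [274.4 359.3]
0.124 top [240.7 351.8] [275.4 377.5] bot [241.6 337.6] [274.6 362.8]
0.128 top [240.5 355.6] [275.6 381.4] bot [241.4 341.1] [274.8 366.3]
-15 [ 0.47308857 -0.16094444]
-14 [ 0.47435586 -0.16127218]
t 13.2 at [0.5724 0.175  0.1994] yaw -178.45 tilt z [-7.e-04 -5.e-04 -1.e+00]
  -> [0.56 0.08 0.2 ] 151 [0.0947, 0.0149, -0.0006] [0.0005, -0.0006, 0.5333] len 0.096
  -> [ 0.52 -0.05  0.2 ] 151 [0.1331, -0.028, 0.0] [0.0, 0.0, 0.0] len 0.136
  -> [ 0.474 -0.11   0.2  ] 165 [0.0748, 0.0111, 0.0] [0.0, 0.0, -0.2443] len 0.076
```

Both views put the collar at z ≈ 0.114. Now I'll turn back and move to the lens.

```bash
python3 -m jog '[[[0.03,0,-0.02],[0,0,0.745]],[[0.05,0,-0.02],[0,0,0.745]],[[0.05,0,-0.02],[0,0,0.745]],[[0.05,0,-0.02],[0,0,0.745]],[[0.05,0,-0.02],[0,0,0.745]]]' | head -1
python3 -m jog '[[[0,0,0],[0,0,0.745]],[[0,0,0],[0,0,0.745]],[[0,0,0],[0,0,0.745]],[[0,0,0],[0,0,0.745]],[[0,0,0],[0,0,0.745]]]' | head -1
python3 -m jog '[[[0,0,0],[0,0,0.745]],[[0,0,0],[0,0,0.745]],[[0,0,0],[0,0,0.745]],[[0,0,0],[0,0,0.745]],[[0,0,0],[0,0,0.745]]]' | head -1
python3 -m jog '[[[0,0,0],[0,0,0.745]],[[0,0,0],[0,0,0.745]],[[0,0,0],[0,0,0.745]],[[0,0,0],[0,0,0.745]],[[0,0,0],[0,0,0.745]]]' | head -1
python3 -m jog '[[[0,0,0],[0,0,0.15]],[[0,0,0],[0,0,0.3]],[[0,0,0],[0,0,0.44]],[[0,0,0],[0,0,0.44]]]'
python3 - <<'E'
from h import *
plan([([.474,-.15,.19],-15)])
E
```

```text
t: 13.7
t: 14.2
t: 14.7
t: 15.2
t: 15.6
tool_pos: [0.5739, 0.125, 0.2196]
tool_rot: [2.482, 1.926, -0.001]
contact_force: [0.8, -0.1, 0.1]
opening: 0.0685
grip_force: 0.0
t 15.6 at [0.5739 0.125  0.2196] yaw -14.38 tilt z [-3.e-04 -5.e-04 -1.e+00]
  -> [ 0.474 -0.15   0.19 ] -15 [-0.2912, -0.0285, 0.0298] [-0.0001, 0.0005, 0.0108] len 0.294
```

```bash
python3 -m jog '[[[-0.05,-0.005,0.005],[0,0,0.01]],[[-0.1,-0.01,0.01],[0,0,0.01]],[[-0.15,-0.015,0.015],[0,0,0.01]],[[-0.2,-0.02,0.02],[0,0,0.01]],[[-0.248,-0.024,0.025],[0,0,0.01]]]' | head -1
python3 -m jog '[[[-0.03,-0.004,0.005],[0,0,0]],[[-0.043,-0.004,0.005],[0,0,0]],[[-0.043,-0.004,0.005],[0,0,0]],[[-0.043,-0.004,0.005],[0,0,0]],[[-0.043,-0.004,0.005],[0,0,0]]]' | head -1
python3 - <<'E'
from h import *;from station import ctrl,optics;import pickle
o=ctrl.get_obs();w=optics.get_image('wrist');pickle.dump((o,w),open('w6.pkl','wb'));cv2.imwrite('pics/w6.png',w['image'])
plan([([.474,-.15,.19],-15)],o)
im=w['image'];h=cv2.cvtColor(im,cv2.COLOR_BGR2HSV)
L=np.array([.4925,-.0885]);print('expect lens px',proj(w,[*L,.02],o),'grip',proj(w,[.4735,-.161,.026],o))
for z in(.026,):
    c,st,p=blob(im,(5,150,60),(18,255,255),(150,60,400,384));r=cv2.minAreaRect(onz(w,p,z,o)[:,:2].astype(np.float32)*1000);print('handle',c,st,[np.round(v,1) for v in r])
E
```

```text
t: 16.1
t: 16.6
t 16.6 at [ 0.4748 -0.1487  0.1904] yaw -14.86 tilt z [ 1.e-03 -2.e-04 -1.e+00]
  -> [ 0.474 -0.15   0.19 ] -15 [-0.0015, -0.0004, 0.0004] [0.001, -0.0, 0.0024] len 0.002
expect lens px [[261.26637827  96.58652355]] grip [[261.4935801  178.74501015]]
handle [259.01469649 187.12268371] [ 250  143   19   90 1565] [array([ 468.6, -170.6]), array([88.9, 16.9]), np.float64(75.5)]
```

View pics/w6.png

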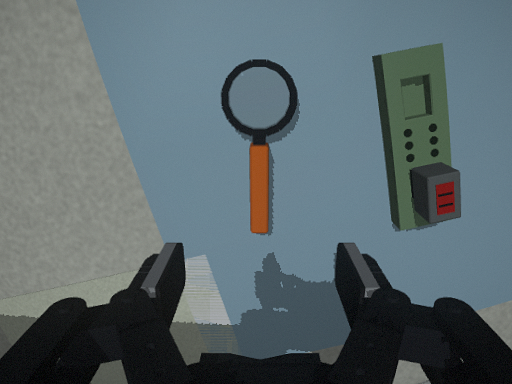

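The lens ring is centred near (259,97) and the handle near (259,188), running straight down the image between the open fingers. Next I'll fit the ring.

Run:
```python
import pickle;from h import *
o,w=pickle.load(open('w6.pkl','rb'));im=w['image']
h=cv2.cvtColor(im,cv2.COLOR_BGR2HSV);m=(h[:,:,2]<45);m[129:]=0;m[:55]=0;m[:,:215]=0;m[:,305:]=0
n,l,s,c=cv2.connectedComponentsWithStats(m.astype(np.uint8));i=1+np.argmax(s[1:,4]);print(s[i])
q=np.argwhere(l==i)[:,::-1]
for z in(.02,.01,0.):
    P=onz(w,q.astype(float),z,o)[:,:2];(x,y),r=cv2.minEnclosingCircle((P*1000).astype(np.float32));print('ring',z,round(x,1),round(y,1),round(r,1))
P=onz(w,q.astype(float),.02,o)[:,:2]
c1=np.array([.4686,-.1706]);L=np.array([x,y])/1000
P=onz(w,q.astype(float),.02,o)[:,:2];(x,y),r=cv2.minEnclosingCircle((P*1000).astype(np.float32));L=np.array([x,y])/1000
d=L-c1;print('dist',np.linalg.norm(d),'ang',np.degrees(np.arctan2(d[1],d[0]))-90)
```

```text
[ 222   60   75   69 1201]
ring 0.02 489.9 -89.6 34.1
ring 0.01 489.7 -90.1 35.2
ring 0.0 489.6 -90.6 36.3
dist 0.08376908820683134 ang -14.727115868098252
```

Run:
```python
from h import *
plan([([.4709,-.1622,.05],-14.6),([.4709,-.1622,.005],-14.6)])
```

```text
t 16.65 at [ 0.4748 -0.1487  0.1904] yaw -14.86 tilt z [ 9.e-04 -4.e-04 -1.e+00]
  -> [ 0.4709 -0.1622  0.05  ] -14.6 [-0.014, -0.0004, 0.1404] [0.001, 0.0001, -0.0046] len 0.141
  -> [ 0.4709 -0.1622  0.005 ] -14.6 [0.0, 0.0, 0.045] [0.0, 0.0, 0.0] len 0.045
```

```bash
python3 -m jog '[[[-0.014,0,0.04],[0.001,0,-0.005]],[[-0.014,0,0.08],[0.001,0,-0.005]],[[-0.014,0,0.12],[0.001,0,-0.005]],[[-0.014,0,0.14],[0.001,0,-0.005]],[[-0.014,0,0.14],[0.001,0,-0.005]]]' 0.6 80 | head -2
python3 -m jog '[[[0,0,0.015],[0,0,0]],[[0,0,0.03],[0,0,0]],[[0,0,0.04],[0,0,0]],[[0,0,0.043],[0,0,0]],[[0,0,0.043],[0,0,0]]]'
python3 - <<'E'
from h import *
plan([([.4709,-.1622,.005],-14.6)])
E
```

```text
t: 17.15
tool_pos: [0.4681, -0.161, 0.0464]
t: 17.65
tool_pos: [0.471, -0.1634, 0.0077]
tool_rot: [2.487, 1.919, -0.0]
contact_force: [0.6, -0.1, 0.8]
opening: 0.0512
grip_force: 0.0
t 17.65 at [ 0.471  -0.1634  0.0077] yaw -14.69 tilt z [-0.e+00 -5.e-04 -1.e+00]
  -> [ 0.4709 -0.1622  0.005 ] -14.6 [0.0011, -0.0004, 0.0027] [0.0001, 0.0005, -0.0016] len 0.003
```

```bash
python3 -m jog '[[[0.001,0,0.002],[0,0,0]],[[0.001,0,0.002],[0,0,0]],[[0.001,0,0.002],[0,0,0]],[[0.001,0,0.002],[0,0,0]],[[0.001,0,0.002],[0,0,0]]]' 0 80
python3 -m jog '[[[0,0,0],[0,0,0]],[[0,0,0],[0,0,0]],[[0,0,-0.01],[0,0,0]],[[0,0,-0.03],[0,0,0]],[[0,0,-0.06],[0,0,0]]]'
python3 -m jog '[[[0,0,-0.05],[0,0,0]],[[0,0,-0.09],[0,0,0]],[[0,0,-0.12],[0,0,0]],[[0,0,-0.12],[0,0,0]],[[0,0,-0.12],[0,0,0]]]'
python3 - <<'E'
from h import *;from station import ctrl,optics;import pickle
o=ctrl.get_obs();w=optics.get_image('wrist');pickle.dump((o,w),open('w7.pkl','wb'));cv2.imwrite('pics/w7.png',w['image'])
plan([([.573,.14,.2],1.5)],o)
E
```

```text
t: 18.15
tool_pos: [0.4715, -0.1629, 0.0061]
tool_rot: [2.487, 1.918, 0.0]
contact_force: [0.3, 1.1, 4.2]
opening: 0.0165
grip_force: 80.1
t: 18.65
tool_pos: [0.4686, -0.1614, 0.0636]
tool_rot: [-2.484, -1.915, 0.005]
contact_force: [-0.2, -0.3, -1.0]
opening: 0.0164
grip_force: 79.3
t: 19.15
tool_pos: [0.4707, -0.1624, 0.1852]
tool_rot: [2.488, 1.918, -0.001]
contact_force: [-0.7, -0.3, -2.0]
opening: 0.0165
grip_force: 79.4
t 19.15 at [ 0.4707 -0.1624  0.1852] yaw -14.73 tilt z [-1.e-04 -5.e-04 -1.e+00]
  -> [0.573 0.14  0.2  ] 1.5 [0.3185, 0.0221, -0.0149] [-0.0, 0.0005, -0.2832] len 0.32
```

View pics/w7.png

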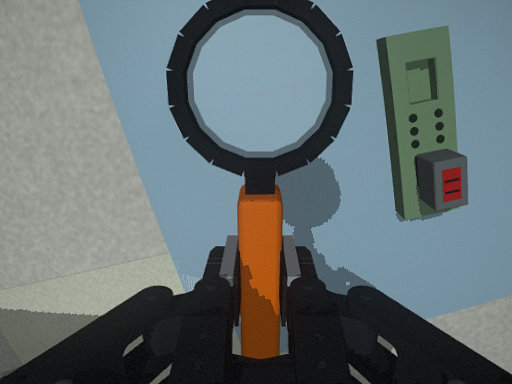

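Lens is held, its ring at (260,85) in the image and the handle square between the pads. I'll fit the rim's pose in the tool frame.

```bash
cat > lens.py <<'E'
import pickle,sys;from h import *
from scipy.optimize import least_squares
o,w=pickle.load(open(sys.argv[1],'rb'));im=w['image'];zmax=200
h=cv2.cvtColor(im,cv2.COLOR_BGR2HSV);m=(h[:,:,2]<60)&(np.add.outer((np.arange(384)-85)**2,(np.arange(512)-260)**2)<105**2);m[178:]=0
n,l,s,c=cv2.connectedComponentsWithStats(m.astype(np.uint8));i=1+np.argmax(s[1:,4])
ct=max(cv2.findContours((l==i).astype(np.uint8),cv2.RETR_EXTERNAL,cv2.CHAIN_APPROX_NONE)[0],key=len).reshape(-1,2).astype(float)
hl=cv2.convexHull(ct.astype(np.float32)).reshape(-1,2);ct=np.array([p for p in ct if cv2.pointPolygonTest(hl,(float(p[0]),float(p[1])),True)<1.2])
ct=ct[(ct[:,1]>2)&(ct[:,1]<155)]
M=np.array(w['mount']);Ri=M[:3,:3].T;ti=-Ri@M[:3,3];K=np.array([[w['fx'],0,w['cx']],[0,w['fy'],w['cy']],[0,0,1]])
a=np.linspace(0,2*np.pi,120,endpoint=False);C=np.array([[.034*np.cos(t),.034*np.sin(t),k] for t in a for k in(-.01,.01)])
def res(p):
    X=C@R.from_euler('xy',[p[3],p[4]]).as_matrix().T+p[:3]
    u=cv2.projectPoints(X,cv2.Rodrigues(Ri)[0],ti,K,w['D'])[0].reshape(-1,2)
    H=cv2.convexHull(u.astype(np.float32));return np.r_[[cv2.pointPolygonTest(H,(float(x),float(y)),True)-.0 for x,y in ct],(p[3:]-0)*10, ]
f=least_squares(res,[.075,0,-.004,0,0],diff_step=1e-4,x_scale=[.01,.01,.01,.1,.1])
print('n',len(ct),'lens in tool mm',(f.x[:3]*1000).round(2),'roll,pitch deg',np.degrees(f.x[3:]).round(2),'rms px',np.sqrt(np.mean(f.fun**2)).round(2))
T=R.from_rotvec(o['tool_rot']).as_matrix();print('lens world',(T@f.x[:3]+o['tool_pos']).round(4))
E
python3 lens.py w7.pkl
```

```text
n 290 lens in tool mm [75.58  0.17 -4.21] roll,pitch deg [0.04 0.04] rms px 0.51
lens world [ 0.4901 -0.0893  0.1894]
```

```bash
python3 -m jog '[[[0.025,0.002,0],[0,0,-0.03]],[[0.065,0.004,0],[0,0,-0.07]],[[0.105,0.007,0],[0,0,-0.11]],[[0.145,0.01,0],[0,0,-0.15]],[[0.185,0.013,0],[0,0,-0.19]]]' | head -2
python3 -m jog '[[[0.04,0.01,0],[0,0,-0.04]],[[0.07,0.02,0],[0,0,-0.093]],[[0.09,0.026,0],[0,0,-0.093]],[[0.09,0.026,0],[0,0,-0.093]],[[0.09,0.026,0],[0,0,-0.093]]]' | head -2
python3 - <<'E'
from h import *
plan([([.5753,.1395,.185],1.5),([.5753,.1395,.1098],1.5)])
E
```

```text
t: 19.7
tool_pos: [0.5291, 0.0148, 0.182]
t: 20.2
tool_pos: [0.5611, 0.1011, 0.1825]
t 20.2 at [0.5611 0.1011 0.1825] yaw 1.53 tilt z [-0.005  -0.0011 -1.    ]
  -> [0.5753 0.1395 0.185 ] 1.5 [0.038, 0.0152, -0.0026] [-0.005, 0.0009, 0.0006] len 0.041
  -> [0.5753 0.1395 0.1098] 1.5 [0.0, 0.0, 0.0752] [0.0, 0.0, 0.0] len 0.075
```

```bash
python3 -m jog '[[[0.015,0.006,0],[0,0,0]],[[0.03,0.012,0],[0,0,0]],[[0.038,0.015,0],[0,0,0]],[[0.038,0.015,0.015],[0,0,0]],[[0.038,0.015,0.03],[0,0,0]]]' | head -2
python3 -m jog '[[[0,0,0.015],[0,0,0]],[[0,0,0.03],[0,0,0]],[[0,0,0.04],[0,0,0]],[[0,0,0.043],[0,0,0]],[[0,0,0.043],[0,0,0]]]'
python3 -m jog '[[[0,0,0],[0,0,0]],[[0,0,0],[0,0,0]],[[0,0,0],[0,0,0]]]'
python3 - <<'E'
from h import *;from station import ctrl,optics;import pickle
o=ctrl.get_obs();w=optics.get_image('wrist');pickle.dump((o,w),open('w8.pkl','wb'));cv2.imwrite('pics/w8.png',w['image'])
s=optics.get_image('scene');pickle.dump(s,open('s8.pkl','wb'))
cv2.imwrite('pics/m8.png',np.hstack([cv2.resize(s['image'][125:215,280:380],None,fx=4.2667,fy=4.2667)[:384,:420],w['image'][:,80:440]]))
plan([([.5753,.1395,.1098],1.5)],o)
E
python3 lens.py w8.pkl
```

```text
t: 20.7
tool_pos: [0.5766, 0.1397, 0.1542]
t: 21.2
tool_pos: [0.5761, 0.1394, 0.1114]
tool_rot: [-2.192, -2.249, 0.002]
contact_force: [0.7, 0.5, -1.4]
opening: 0.0159
grip_force: 79.3
t: 21.5
tool_pos: [0.577, 0.1396, 0.113]
tool_rot: [2.192, 2.249, 0.001]
contact_force: [0.0, -0.4, -1.1]
opening: 0.0164
grip_force: 79.3
t 21.5 at [0.577  0.1396 0.113 ] yaw 1.49 tilt z [ 1.2e-03 -1.0e-04 -1.0e+00]
  -> [0.5753 0.1395 0.1098] 1.5 [-0.0001, -0.0017, 0.0032] [0.0012, 0.0001, -0.0002] len 0.004
n 284 lens in tool mm [75.51  0.22 -4.34] roll,pitch deg [-0.02 -0.01] rms px 0.52
lens world [0.5753 0.2151 0.1173]
```

View pics/m8.png

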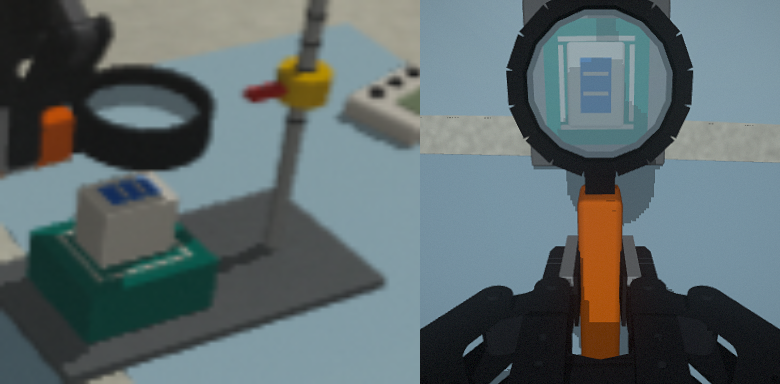

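The lens ring is at (600,85) with the window seen through it at (595,85), about 2 mm to its left. That agrees with the pose reading, so I'll trim x and z.

```bash
python3 -m jog '[[[0,-0.001,0.001],[0.001,0,0]],[[0,-0.0018,0.003],[0.001,0,0]],[[0,-0.0018,0.003],[0.001,0,0]],[[0,-0.0018,0.003],[0.001,0,0]],[[0,-0.0018,0.003],[0.001,0,0]]]'
python3 -m jog '[[[0,0,0],[0,0,0]],[[0,0,0],[0,0,0]],[[0,0,0],[0,0,0]],[[0,0,0],[0,0,0]],[[0,0,0],[0,0,0]]]'
cat > chk.py <<'E'
from h import *;from station import ctrl,optics;import pickle,sys
o=ctrl.get_obs();w=optics.get_image('wrist');pickle.dump((o,w),open(sys.argv[1],'wb'))
c,st,p=blob(w['image'],(100,80,60),(130,255,255),(235,50,290,120));r=cv2.minAreaRect(onz(w,p,.072,o)[:,:2].astype(np.float32)*1000);print('window',c,st,[np.round(v,1) for v in r])
plan([([.5753,.1395,.1098],1.5)],o)
E
python3 chk.py w9.pkl; python3 lens.py w9.pkl
```

```text
t: 22.1
tool_pos: [0.5746, 0.1395, 0.1091]
tool_rot: [-2.192, -2.25, 0.002]
contact_force: [0.3, 0.1, -0.9]
opening: 0.0163
grip_force: 79.3
t: 22.6
tool_pos: [0.5747, 0.1395, 0.1091]
tool_rot: [-2.192, -2.25, 0.002]
contact_force: [0.5, -0.7, -1.4]
opening: 0.0164
grip_force: 79.3
window [260.09222661  84.60606061] [ 245   57   32   57 1518] [array([573.2, 214.4]), array([15.6, 28.1]), np.float64(0.9)]
t 22.6 at [0.5747 0.1395 0.1091] yaw 1.49 tilt z [-1.4e-03 -3.0e-04 -1.0e+00]
  -> [0.5753 0.1395 0.1098] 1.5 [-0.0, 0.0006, -0.0007] [-0.0014, 0.0003, -0.0002] len 0.001
n 284 lens in tool mm [75.5   0.22 -4.34] roll,pitch deg [ 0.15 -0.04] rms px 0.52
lens world [0.5729 0.215  0.1134]
```

The lens is within 1 mm of the window axis and of the collar height, it is level and steady, and the time is 22.6 s. Handing in.

```bash
python3 -c "
from station import job
print(job.finish_job())"
```

```text
the job is handed in; nothing more can be done
None
```

The cartridge is fully home in the socket and released. The lens is held level over its window, within about 1 mm of the window's centre and of the focus collar's height, and the job was handed in at about 22.6 s; no verdict was returned.

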